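Slide a glass solar cell into the dark box until it meets the hidden contacts

ROBOT

A 7-joint arm with a two-finger parallel gripper is mounted at the origin on the work surface. World frame = base frame: x ahead of the robot, y to its left, z up, the work surface at z = 0. Lengths are in m, angles in rad, forces in N, time in s.
With the tool pointing down it reaches from about 0.4 to 0.85 m from the base axis. Payload 4.5 kg.
Tool frame: the origin (TCP) lies between the finger pads; the fingertips stand r.finger_overhang ahead of it and the grasp point (between the pads) lies 8 mm behind it (r.finger_overhang is the distance from the TCP to the fingertips, in m); z points along the fingers, x is the direction in which the jaws open and shut, and the axes are right-handed (so a half turn about z gives the same grasp; the last joint's range is limited). The gripper opens to 88 mm and grips with 3 to 60 N. Pads are 18 mm wide; open, the fingers measure 123 mm over their backs; the gripper's body (75 mm by 187 mm) begins 45 mm behind the grasp point.
Start: joints at [-1.24, 0.689, -0.195, 1.565, 0.157, 0.902, -0.215], TCP at [0.183, 0.598, 0.25] pointing down, gripper open.
Joint ranges: [-3.01, 3.01], [-0.46, 2.08], [-1.47, 1.51], [0.13, 2.56], [-1, 4.14], [0.04, 2.09], [-2.66, 2.66]. Speed limits (rad/s): [2.57, 2.57, 3.14, 3.14, 3.14, 3.14, 3.14].

INTERFACE

Orientations are given as a unit quaternion [x, y, z, w].
In Python, from plant import r gives the robot as it stands.
- The arm moves only by the tool move_arm, never from a script. Its argument "targets" is a list that holds one entry, the list of rows, each a list of 7 numbers: the turn, a rotation vector about the world's x, y, z in rad, then the shift along the world's x, y, z in m, then the opening, from 0 (shut) to 1 (fully open). A call has 1 to 5 rows; each row shifts and turns the pose as measured when the row begins; what a row does not reach is not made up. A row lasts 1/10 s, in which the tool goes at most 50 mm and 8.59 degrees, less where a joint would pass 70% of its speed; a pose out of reach is approached as far as the arm can. A call with a gripper value outside its range is refused whole. The fingers move at their own pace and stop on an object; "force" is the grip in N (left out, the last holds). Time passes only in rows, so rows that do not move let the fingers close. It gives the time, the measured TCP pose, the force and the opening at its end, in the units of the state.
- r.get_state(): the state, without advancing time (a new reading comes with each control period).
- r.snapshot(name): name is "side" or "top"; returns a dict with "frame" (384x512x3 uint8, red, green, blue), "K" (3x3 intrinsics, pixels), "T" (4x4, takes a point from camera to world coordinates). Camera axes: x right, y up, looking along -z (the intrinsics and any distortion apply to the point x, -y, -z); pixel columns grow to the right and rows downward; lengths in m; the calibration is good to about 2 mm. A picture is of the moment at which its call begins. There is no depth.
- r.finish_job(): hands the job in, once; it reports no verdict.
Trained networks look in a picture, given as the dict that the camera call returned (one of the last four; its "shot" number tells which), for a name from the list of things; names that differ only in an ending like _2 or _b are one class to them, and where a whole thing is asked for, a point or a joint stands for the part that bears it (a point fixed in the world has none). Each returns a list of dicts, best first, with "score" (0 to 1); they miss things now and then, are a little off and sometimes report something else, mostly with a low value. They report only what shows in the picture. A call takes as long as a camera call.
- r.find_in(picture, query): "centre" ([row, column] in pixels, amid what is visible of it).
The state is a dict: "clock": time; "q": joint angles; "qd": joint speeds; "joint_torque": joint torques, N m; "tool_pos": TCP position; "eef_rot": TCP orientation; "contact_force": force on the tool from outside, world axes, zero at the start; "moment": the same for the moment, N m; "opening": opening from 0.0 (shut) to 1.0 (fully open).
Only numpy, scipy, OpenCV 4.12 (cv2) and the standard library are available. Lean on these libraries where they do the work, as an engineer would, in place of code of your own. Each camera call takes 0.05 s, during which the arm holds its last target. There are 200 camera calls.

TASK

Slide the glass-covered solar cell along the bench, brass end first, into the mouth of the dark box until it has pressed back the sprung contact bar inside a little, and leave it there resting against the bar. How deep the bar stands is not known and must be felt. The cell is fragile: do not lift it, never push on it with more than 15 N, do not force the contacts against their end stop, and leave the bottle, the detector and the mouse where they are.

Things in the scene. Friction and masses are not known exactly. Their poses are not given: they have to be found in the camera images.
- cell: Solar cell module: flat black block 150 long (its x) x 100 wide (its y) x 22 mm high, with a blue window on top and two brass pads on top at its front (+x) end. About 0.2 to 0.4 kg. It lies loose and flat on the bench, too wide to grip. Origin: centre of its underside; z up.
- dark_box: Fixed black box, 130 long (x) x 130 wide (y) x 52 mm high, yellow stripe above its mouth. Origin: on the bench (height 0) in the middle of the mouth; x runs level into the box, z up. The channel inside is 106 mm wide and 32 mm high, without a floor: the cell slides on the bench itself. The cell's rear end always still sticks out at least 43 mm.
- flare (a point): Point on the bench midway between the outer ends of the two fixed orange guide cheeks (24 mm high) that flare out before the mouth; 35 mm in front of the dark box's origin, same axes. The cheeks' inner faces run from 73 mm either side of this point to 53 mm either side at the mouth; the outer faces lie 7 mm beyond.
- terminal_block: Fixed grey block 30 x 130 x 52 mm on the rear of the dark box. Origin: on the bench 130 mm behind the mouth, axes as the dark box. It carries the sprung brass contact bar, 88 mm wide, hidden inside the box. Its face stands 40 to 95 mm inside the mouth, each time elsewhere, not reported. It yields back up to 12 mm at 0.4 N per mm (from 0 N), then hits a hard stop.
- amber_bottle: Bystander: standing amber glass bottle, 60 mm diameter, 125 mm high, beside the dark box. Origin: centre of its underside.
- detector: Bystander: black detector on a 60 x 60 mm foot, 65 mm high, beside the dark box on the robot's side. Origin: centre of its underside.
- mouse: Bystander: black computer mouse, 105 (x) x 60 x 31 mm, behind the cell. Origin: centre of its underside.

How it is judged:
By the outcome, as a careful person would: the job done as asked, in the order asked, and still so for the second after the job is handed in, with the robot touching nothing.
It also fails if it takes over 72 s, if anything falls off the work surface, if the arm or the gripper's body presses on something with over 40 N, if the wrist force passes 120 N, or if a joint passes its speed limit or range.

## Working session

There is one attempt and no reset: what is moved stays moved. The work goes in short steps, Python scripts to look and compute and a tool call to move; the robot and the scene stay as the last step left them, time stands still between calls to the robot, and variables do not carry over. Pictures are saved under pics/ and viewed, about 8 in all and at most 12, crops included, and the job is handed in when it is done.

Besides the shell and the picture viewer there is one more tool, called after "Call:" as name(argument=value, ...) on one line, values as JSON. move_arm: Moves the arm, as the interface text tells. Its arguments: {"type":"object","properties":{"targets":{"type":"array","items":{"type":"array","items":{"type":"array","items":{"type":"number"}}}},"force":{"type":"number"}},"required":["targets"]}

```bash
mkdir -p pics; ls; cat > h.py <<'E'
import numpy as np, cv2
from plant import r
def px2w(s,row,col,z):
    d=np.array([(col-s['K'][0][2])/s['K'][0][0],-(row-s['K'][1][2])/s['K'][1][1],-1.])
    T=np.array(s['T']); d=T[:3,:3]@d; o=T[:3,3]; return o+d*(z-o[2])/d[2]
def w2px(s,p):
    T=np.array(s['T']); c=T[:3,:3].T@(np.array(p)-T[:3,3]); K=np.array(s['K'])
    return K[1][1]*(-c[1])/(-c[2])+K[1][2], K[0][0]*c[0]/(-c[2])+K[0][2]
def save(s,n): cv2.imwrite('pics/'+n+'.png',cv2.cvtColor(s['frame'],cv2.COLOR_RGB2BGR))
E
python3 - <<'E'
from h import *
for n in('top','side'):
    s=r.snapshot(n); save(s,n+'0'); print(n,s.keys(),np.round(s['K'],1).tolist(),np.round(s['T'],3).tolist())
    for q in('cell','dark_box','terminal_block','amber_bottle','detector','mouse'):
        f=r.find_in(s,q)[:2]
        for a in f: print(q,round(a['score'],2),np.round(a['centre'],1),np.round(px2w(s,*a['centre'],.03),3))
print(r.get_state(), r.finger_overhang)
E
```

```text
pics
top dict_keys(['frame', 'K', 'T', 'shot']) [[372.6, 0.0, 250.6], [0.0, 372.6, 193.8], [0.0, 0.0, 1.0]] [[0.07, 0.974, -0.214, 0.388], [-0.998, 0.068, -0.015, -0.069], [0.0, 0.214, 0.977, 0.844], [0.0, 0.0, 0.0, 1.0]]
cell 0.77 [209.3 266.3] [ 0.534 -0.094  0.03 ]
dark_box 0.89 [218.2 151.4] [0.496 0.158 0.03 ]
dark_box 0.21 [280.7 161.3] [0.364 0.12  0.03 ]
terminal_block 0.95 [221.  110.7] [0.484 0.246 0.03 ]
amber_bottle 0.58 [134.9 151.4] [0.69  0.183 0.03 ]
detector 0.88 [280.4 160.7] [0.365 0.121 0.03 ]
mouse 0.74 [191.7 370.7] [ 0.59  -0.324  0.03 ]
side dict_keys(['frame', 'K', 'T', 'shot']) [[396.8, 0.0, 253.1], [0.0, 396.8, 184.2], [0.0, 0.0, 1.0]] [[-0.993, 0.078, -0.09, 0.502], [-0.118, -0.707, 0.697, 0.594], [-0.009, 0.703, 0.711, 0.697], [0.0, 0.0, 0.0, 1.0]]
cell 0.6 [182.  280.7] [ 0.522 -0.076  0.03 ]
dark_box 0.76 [264.2 280.4] [0.507 0.153 0.03 ]
terminal_block 0.66 [308.1 287.7] [0.487 0.245 0.03 ]
amber_bottle 0.7 [262.7 188.4] [0.688 0.17  0.03 ]
detector 0.63 [262.  356.5] [0.358 0.131 0.03 ]
mouse 0.91 [120.5 263.4] [ 0.588 -0.314  0.03 ]
mouse 0.6 [304.4 287.1] [0.489 0.238 0.03 ]
{'clock': 0.7, 'q': array([-1.24018406,  0.68906421, -0.19456571,  1.56530178,  0.15731335,
        0.90248509, -0.21509137]), 'qd': array([-0.00059372, -0.00136003, -0.00240144, -0.00047849, -0.00088421,
        0.00085292,  0.00039221]), 'joint_torque': array([ 5.16933551e-05, -5.27369106e+01, -1.26686130e+00, -1.53724551e+01,
       -5.19008597e-02, -6.72823880e-04,  2.02235242e-05]), 'tool_pos': array([0.18280053, 0.59770121, 0.24976373]), 'eef_rot': array([ 8.03884598e-01,  5.94785297e-01,  5.60870127e-05, -2.98858832e-05]), 'contact_force': array([-0.05300538,  0.90115121,  0.59740758]), 'moment': array([-0.01306609,  0.05753089, -0.02981899]), 'opening': 1.0004213117056968} 0.011
```

View pics/top0.png

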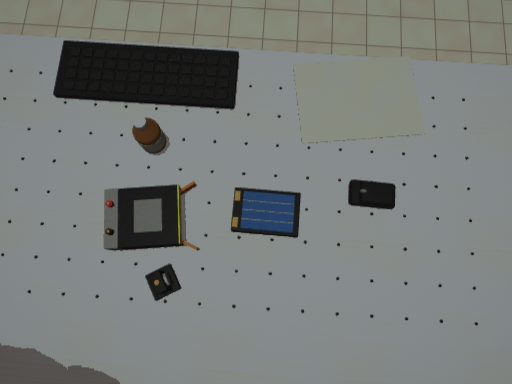

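View pics/side0.png

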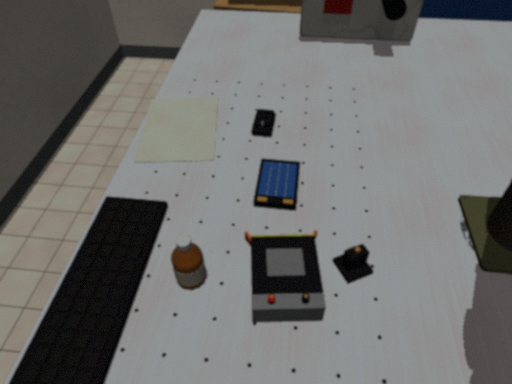

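The top view shows the cell at about (row 212, col 266) with its brass end at the left. The box mouth, with the yellow stripe, is at col 180 and the mouse is at col 372. I'll enlarge this to measure it.

```bash
python3 - <<'E'
import cv2,numpy as np
a=cv2.imread('pics/top0.png')[170:270,95:310]; b=cv2.imread('pics/side0.png')[150:325,235:335]
a=cv2.resize(a,None,fx=3.7,fy=3.7,interpolation=cv2.INTER_CUBIC)
a=cv2.convertScaleAbs(a,alpha=1.6)
cv2.imwrite('pics/c0.png',a)
im=cv2.imread('pics/top0.png'); g=im.max(2)
from h import *
s=r.snapshot('top')
m=((g<125)).astype(np.uint8); 
n,l,st,c=cv2.connectedComponentsWithStats(m)
for i in range(1,n):
    if st[i,4]>200: print(st[i],c[i])
i=l[200,285]
print(i); 
mm=np.zeros_like(m); mm[150:270,225:310]=(im[150:270,225:310].min(2)<105)
cs,_=cv2.findContours(mm,cv2.RETR_EXTERNAL,cv2.CHAIN_APPROX_NONE); k=max(cs,key=cv2.contourArea)
box=cv2.boxPoints(cv2.minAreaRect(k)); print(box)
P=np.array([px2w(s,v,u,.015) for u,v in box]); print(P.round(4),P.mean(0)); 
for j in range(4): d=P[(j+1)%4]-P[j]; print(np.linalg.norm(d),np.degrees(np.arctan2(d[1],d[0])))
E
```

```text
[   0    0  512   66 3011] [283.90601129  26.20724012]
[   53    40   187    70 10761] [146.99711923  74.38277112]
[132 117  38  38 917] [151.01417666 137.03598691]
[ 348  179   48   31 1296] [371.35493827 193.94753086]
[ 103  182   94   69 5123] [144.39059145 217.2291626 ]
[ 230  187   71   51 3068] [266.19458931 212.02509778]
[145 263  37  38 850] [162.83294118 281.67058824]
[   0  343  120   41 2860] [ 43.87027972 369.06993007]
95
[[229.97545 231.2705 ]
 [234.09837 185.91805]
 [301.81146 192.07378]
 [297.68854 237.42622]]
[[ 0.4813 -0.0164  0.015 ]
 [ 0.5856 -0.0173  0.015 ]
 [ 0.582  -0.1725  0.015 ]
 [ 0.4782 -0.1675  0.015 ]] [ 0.5317697  -0.09340336  0.015     ]
0.10429785733377642 -0.492883915163296
0.15522624890838427 -91.31606086086168
0.10395422571842546 177.27895716627742
0.1511794117362442 88.8219378642948
```

View pics/c0.png

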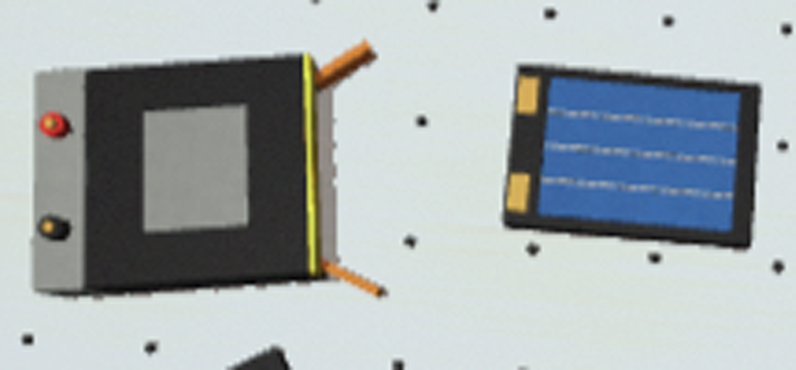

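The crop shows the box's top face corners (crop px) at (306,55), (314,274), (36,73) and (33,291). The cell's top corners are at (519,66), (760,86), (748,247) and (503,225). The cheek tips are near (370,45) and (384,293). Next I'll fit poses to these and show the side view enlarged.

```bash
cat >> h.py <<'E'
from scipy.optimize import least_squares
BOX=np.array([[0,.065,.052],[0,-.065,.052],[.16,.065,.052],[.16,-.065,.052]])
CELL=np.array([[.075,.05,.022],[.075,-.05,.022],[-.075,.05,.022],[-.075,-.05,.022]])
def tf(p,M):
    c,s=np.cos(p[2]),np.sin(p[2]); M=np.atleast_2d(M)
    return np.c_[M[:,0]*c-M[:,1]*s+p[0],M[:,0]*s+M[:,1]*c+p[1],M[:,2]]
def fit(obs,p0):  # obs: list of (shot, model pts, pix (col,row))
    f=lambda p:np.concatenate([np.array([w2px(s,q)[::-1] for q in tf(p,M)]).ravel()-np.ravel(X) for s,M,X in obs])
    o=least_squares(f,p0); return o.x,f(o.x)
E
python3 - <<'E'
from h import *
s=r.snapshot('top'); o=np.array([95,170])
# far (+x world) = box -y side when heading +y (x->+y, y->-x)
b=np.array([[314,274],[306,55],[33,291],[36,73]])/3.7+o-.4
c=np.array([[503,225],[519,66],[748,247],[760,86]])/3.7+o-.4
pb,e=fit([(s,BOX,b)],[.49,.1,1.57]); print(pb,e.round(1))
pc,e=fit([(s,CELL,c)],[.53,-.09,1.57]); print(pc,e.round(1))
t=tf(pb,[[-.035,.0765,.024],[-.035,-.0765,.024]]); print((np.array([w2px(s,q)[::-1] for q in t])-o+.4)*3.7)
S=r.snapshot('side'); im=cv2.cvtColor(S['frame'],cv2.COLOR_RGB2BGR)[145:330,235:340]
im=cv2.resize(im,None,fx=3.2,fy=3.2,interpolation=cv2.INTER_CUBIC)
for p,M in((pb,np.r_[BOX,[[-.035,.073,.024],[-.035,-.073,.024]]]),(pc,CELL)):
    for q in tf(p,M):
        v,u=w2px(S,q); cv2.circle(im,(int((u+.4-235)*3.2),int((v+.4-145)*3.2)),2,(0,255,0),-1)
cv2.imwrite('pics/c1.png',im)
E
```

```text
[0.50781462 0.09499539 1.70933403] [-0.2  0.   0.4 -0.4 -0.2  0.6 -0.  -0.4]
[ 0.53030683 -0.09242541  1.55127092] [-0.7  0.3 -0.5 -0.6  0.8  0.4  0.4 -0.2]
[[382.14183453 293.53947921]
 [372.63835146  42.65928041]]
```

View pics/c1.png

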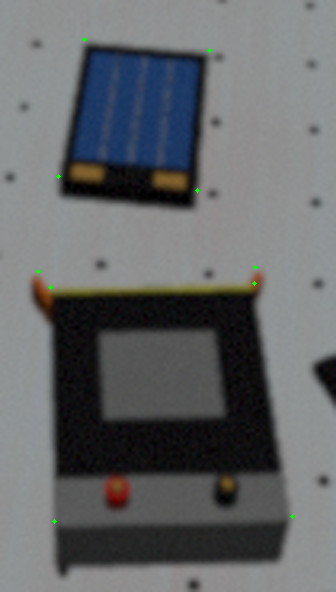

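The side view agrees with the fit to within about a pixel.
- **Box:** mouth at (0.508, 0.095), axis yaw 97.9°.
- **Cell:** (0.530, -0.092), yaw 88.9°.

I'll push with two half-open fingers across the rear edge, which squares the cell to the box axis. First I need to move over there.

Call:
move_arm(targets=[[[0,0,-0.142,0.03,-0.033,0,0.6],[0,0,-0.142,0.03,-0.033,0,0.6],[0,0,-0.142,0.03,-0.033,0,0.6],[0,0,-0.142,0.03,-0.033,0,0.6],[0,0,-0.142,0.03,-0.033,0,0.6]]])

```text
clock: 1.35
tool_pos: [0.329, 0.434, 0.2501]
eef_rot: [0.962, 0.273, 0.001, -0.005]
contact_force: [0.8, 1.0, -0.1]
opening: 0.605
```

Call:
move_arm(targets=[[[0,0,-0.142,0.03,-0.033,0,0.6],[0,0,-0.142,0.03,-0.033,0,0.6],[0,0,-0.142,0.03,-0.033,0,0.6],[0,0,0,0.03,-0.033,0,0.6],[0,0,0,0.01,-0.045,0,0.6]]])

```text
clock: 1.85
tool_pos: [0.4664, 0.2518, 0.2515]
eef_rot: [0.999, 0.053, 0.006, -0.006]
contact_force: [0.4, 0.3, -0.3]
opening: 0.6
```

Call:
move_arm(targets=[[[0,0,0,0.01,-0.045,0,0.6],[0,0,0,0.01,-0.045,0,0.6],[0,0,0,0.01,-0.045,0,0.6],[0,0,0,0.01,-0.045,0,0.6],[0,0,0,0.01,-0.045,0,0.6]]])

```text
clock: 2.35
tool_pos: [0.5191, 0.0185, 0.2524]
eef_rot: [0.998, 0.054, 0.008, -0.007]
contact_force: [0.3, -0.1, -0.5]
opening: 0.599
```

Call:
move_arm(targets=[[[-0.015,0.015,0.03,0.004,-0.045,0,0.6],[0,0,0,0.004,-0.045,0,0.6],[0,0,0,0.004,-0.045,0,0.6],[0,0,0,0.004,-0.045,0,0.6],[0,0,0,0.004,-0.042,-0.01,0.6]]])

```text
clock: 2.85
tool_pos: [0.5414, -0.2137, 0.2444]
eef_rot: [0.998, 0.07, 0.003, 0.001]
contact_force: [0.8, -0.7, -0.3]
opening: 0.599
```

Call:
move_arm(targets=[[[0,0,0,0,0,-0.045,0.6],[0,0,0,0,0,-0.045,0.6],[0,0,0,0,0,-0.045,0.6],[0,0,0,0,0,0,0.6]]])

```text
clock: 3.25
tool_pos: [0.5417, -0.226, 0.1066]
eef_rot: [0.998, 0.062, 0.006, 0.005]
contact_force: [-1.9, 0.4, 0.7]
opening: 0.597
```

Call:
move_arm(targets=[[[0.009,0.012,0.014,0,0.012,-0.03,0.6],[0,0,0,0,0,-0.03,0.6],[0,0,0,0,0,-0.02,0.6],[0,0,0,0,0,-0.008,0.6],[0,0,0,0,0,0,0.6]]])

```text
clock: 3.75
tool_pos: [0.5484, -0.2152, 0.0245]
eef_rot: [0.998, 0.07, 0.006, 0.002]
contact_force: [-0.1, 0.2, 1.0]
opening: 0.596
```

```bash
python3 - <<'E'
from h import *
s=r.snapshot('top'); st=r.get_state(); print(st['tool_pos'],st['eef_rot'],st['contact_force'])
im=cv2.cvtColor(s['frame'],cv2.COLOR_RGB2BGR)[150:290,180:400]
cv2.imwrite('pics/c2.png',cv2.convertScaleAbs(cv2.resize(im,None,fx=3,fy=3,interpolation=cv2.INTER_CUBIC),alpha=1.5))
E
```

```text
[ 0.54887986 -0.21529421  0.02517861] [0.99755652 0.06951321 0.00650493 0.00256582] [ 0.37599953 -0.1348026   0.69107479]
```

View pics/c2.png

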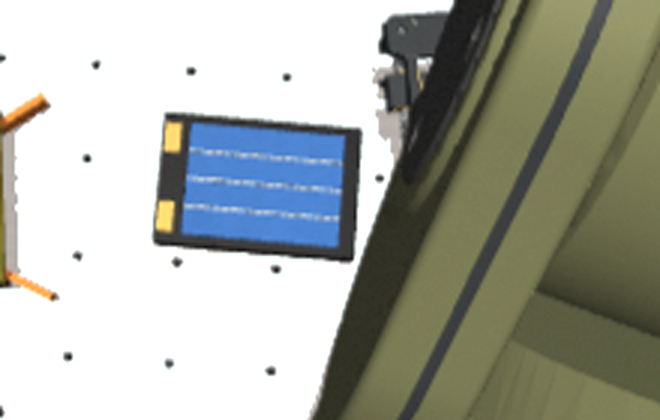

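The image shows the fingers on the bench at about (400,90), roughly 30 mm behind the cell's rear edge, clear of the cell, with the mouse hidden under the arm. Now I'll lower the tool a little and advance slowly.

Call:
move_arm(targets=[[[0.004,0.013,0,0,0,-0.008,0.6],[0,0,0,-0.0014,0.01,0,0.6],[0,0,0,-0.0014,0.01,0,0.6],[0,0,0,-0.0007,0.005,0,0.6],[0,0,0,0,0,0,0.6]]])

```text
clock: 4.3
tool_pos: [0.548, -0.1883, 0.0215]
eef_rot: [0.998, 0.07, 0.003, 0.001]
contact_force: [0.4, -0.3, -0.5]
opening: 0.599
```

Call:
move_arm(targets=[[[0,0,0,0,0,0,0.6]]])

```text
clock: 4.4
tool_pos: [0.5482, -0.1879, 0.0217]
eef_rot: [0.998, 0.07, 0.003, 0.001]
contact_force: [-0.2, -0.5, 0.2]
opening: 0.599
```

Call:
move_arm(targets=[[[0,0,0,-0.004,0,-0.004,0.6],[0,0,0,-0.0007,0.005,0,0.6],[0,0,0,-0.0007,0.005,0,0.6],[0,0,0,-0.0007,0.005,0,0.6],[0,0,0,-0.0007,0.005,0,0.6]]])

```text
clock: 4.9
tool_pos: [0.5413, -0.1694, 0.0175]
eef_rot: [0.998, 0.068, 0.004, 0.002]
contact_force: [1.2, -1.1, 0.4]
opening: 0.596
```

Call:
move_arm(targets=[[[0,0,0,-0.0007,0.005,0,0.6],[0,0,0,-0.0007,0.005,0,0.6],[0,0,0,-0.0007,0.005,0,0.6],[0,0,0,-0.0007,0.005,0,0.6],[0,0,0,-0.0007,0.005,0,0.6]]])

```text
clock: 5.4
tool_pos: [0.5375, -0.1416, 0.0175]
eef_rot: [0.998, 0.069, 0.004, 0.002]
contact_force: [-0.5, -1.8, 0.4]
opening: 0.595
```

Call:
move_arm(targets=[[[0,0,0,-0.0007,0.005,0,0.6],[0,0,0,-0.0007,0.005,0,0.6],[0,0,0,-0.0007,0.005,0,0.6],[0,0,0,-0.0007,0.005,0,0.6],[0,0,0,0,0,0,0.6]]])

```text
clock: 5.9
tool_pos: [0.534, -0.1186, 0.0175]
eef_rot: [0.998, 0.07, 0.003, 0.002]
contact_force: [0.3, 0.5, -0.7]
opening: 0.598
```

```bash
python3 - <<'E'
from h import *
s=r.snapshot('top'); st=r.get_state(); print(st['tool_pos'],st['eef_rot'],st['contact_force'])
im=cv2.cvtColor(s['frame'],cv2.COLOR_RGB2BGR)[160:270,95:315]
cv2.imwrite('pics/c3.png',cv2.convertScaleAbs(cv2.resize(im,None,fx=3.6,fy=3.6,interpolation=cv2.INTER_CUBIC),alpha=1.5))
E
```

```text
[ 0.53396314 -0.11897418  0.01746724] [0.99758119 0.06939651 0.00345804 0.00198193] [-0.1071246   0.3576158  -0.76111481]
```

View pics/c3.png

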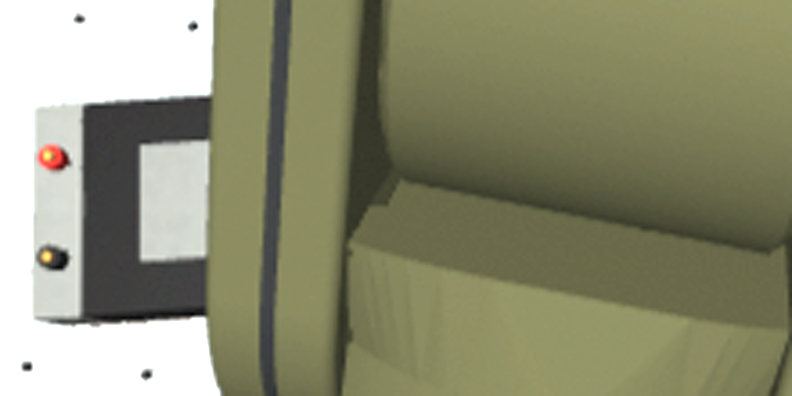

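The arm hides the cell from the top camera, so I'll use the side view.

```bash
python3 - <<'E'
from h import *
s=r.snapshot('side')
im=cv2.cvtColor(s['frame'],cv2.COLOR_RGB2BGR)[165:265,225:345]
cv2.imwrite('pics/c4.png',cv2.convertScaleAbs(cv2.resize(im,None,fx=6,fy=6,interpolation=cv2.INTER_CUBIC),alpha=1.3))
E
```

```text
(no output)
```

View pics/c4.png

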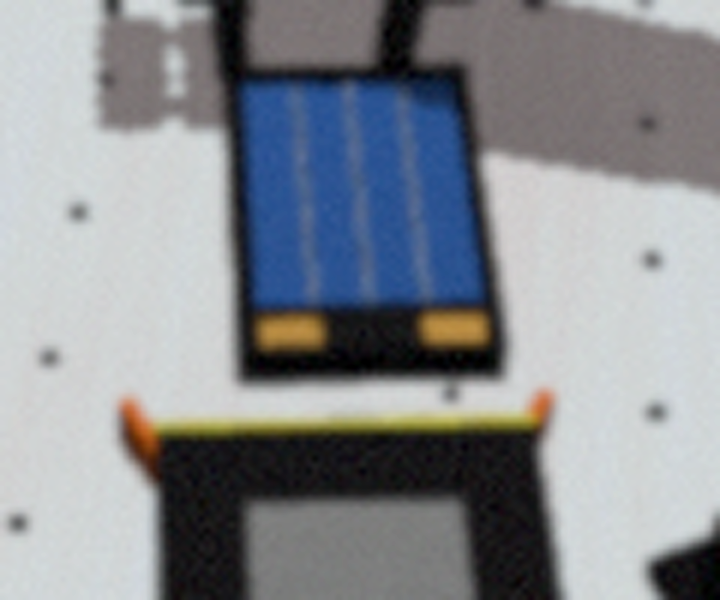

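```bash
python3 - <<'E'
from h import *
s=r.snapshot('side')
c=np.array([[502,355],[240,359],[463,67],[234,70]])/6+[225,165]-.4
b=np.array([[253,290],[52,290],[289,520],[56,523]])/3.2+[235,145]-.4
pb,e=fit([(s,BOX,b)],[.5,.1,1.7]); print(pb,e.round(1))
pc,e=fit([(s,CELL,c)],[.5,-.1,1.7]); print(pc,e.round(1))
for B in (pb,[.5078,.0950,1.7093]):
  d=pc[:2]-B[:2]; print('along',d@[np.cos(B[2]),np.sin(B[2])],'lat',d@[-np.sin(B[2]),np.cos(B[2])],'dyaw',np.degrees(pc[2]-B[2]))
E
```

```text
[0.50748437 0.09705444 1.70219343] [ 0.8 -1.1 -0.4 -0.1  0.6  0.2 -0.9  0.5]
[ 0.51007035 -0.03032506  1.69426946] [ 1.2  0.  -1.1 -0.2  1.3  0.  -1.5 -0.1]
along -0.12662028235153394 lat 0.014125492483046967 dyaw -0.45401016466245675
along -0.1244383565984134 lat 0.01505393140439652 dyaw -0.8611866607539427
```

The cell is now square to the box, within 1°, but about 14 mm off to the +lateral side. I'll back off, re-centre the fingers, and push diagonally to drag it across.

Call:
move_arm(targets=[[[0,0,0,0.001,-0.008,0,0.6],[0,0,0,0,0,0,0.6],[0,0,0,-0.008,-0.001,0,0.6],[0,0,0,-0.008,-0.001,0,0.6],[0,0,0,0,0,0,0.6]]])

```text
clock: 6.55
tool_pos: [0.5172, -0.1318, 0.0174]
eef_rot: [0.998, 0.068, 0.003, 0.002]
contact_force: [-0.2, -0.1, -0.5]
opening: 0.602
```

Call:
move_arm(targets=[[[0,0,0,-0.0007,0.005,0,0.6],[0,0,0,-0.0005,0.004,0,0.6],[0,0,0,0,0,0,0.6]]])

```text
clock: 6.85
tool_pos: [0.5155, -0.1217, 0.0174]
eef_rot: [0.998, 0.068, 0.003, 0.002]
contact_force: [1.1, 0.1, -0.3]
opening: 0.6
```

Call:
move_arm(targets=[[[0,0,0,0.0008,0.0045,0,0.6],[0,0,0,0.0008,0.0045,0,0.6],[0,0,0,0.0008,0.0045,0,0.6],[0,0,0,0.0008,0.0045,0,0.6],[0,0,0,0,0,0,0.6]]])

```text
clock: 7.35
tool_pos: [0.5196, -0.1022, 0.0175]
eef_rot: [0.998, 0.068, 0.003, 0.003]
contact_force: [-0.1, -0.1, 0.0]
opening: 0.602
```

```bash
python3 - <<'E'
from h import *
s=r.snapshot('side'); st=r.get_state(); print(st['tool_pos'],st['eef_rot'],st['contact_force'])
im=cv2.cvtColor(s['frame'],cv2.COLOR_RGB2BGR)[165:265,225:345]
cv2.imwrite('pics/c5.png',cv2.convertScaleAbs(cv2.resize(im,None,fx=6,fy=6,interpolation=cv2.INTER_CUBIC),alpha=1.3))
E
```

```text
[ 0.51952121 -0.10245509  0.01749607] [0.99765975 0.0682417  0.00335166 0.0026194 ] [ 0.24125009 -0.13603812  1.29078093]
```

View pics/c5.png

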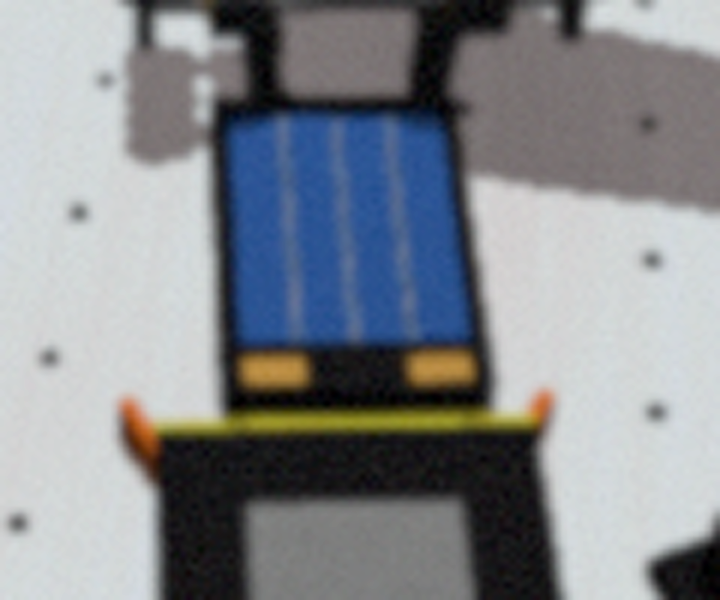

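The cell moved about 7 mm toward the axis without slipping (now at cols 215–487, front still in front of the mouth). I'll continue a bit steeper.

Call:
move_arm(targets=[[[0,0,0,0.0011,0.0044,0,0.6],[0,0,0,0.0011,0.0044,0,0.6],[0,0,0,0.0011,0.0044,0,0.6],[0,0,0,0.0008,0.003,0,0.6],[0,0,0,0,0,0,0.6]]])

```text
clock: 7.9
tool_pos: [0.5238, -0.0854, 0.0175]
eef_rot: [0.998, 0.068, 0.003, 0.003]
contact_force: [0.2, 0.1, 0.2]
opening: 0.601
```

```bash
python3 - <<'E'
from h import *
s=r.snapshot('side'); st=r.get_state(); print(st['tool_pos'],st['eef_rot'],st['contact_force'])
im=cv2.cvtColor(s['frame'],cv2.COLOR_RGB2BGR)[165:265,225:345]
cv2.imwrite('pics/c6.png',cv2.convertScaleAbs(cv2.resize(im,None,fx=6,fy=6,interpolation=cv2.INTER_CUBIC),alpha=1.3))
E
```

```text
[ 0.52376919 -0.08553007  0.01751269] [0.99768473 0.0678709  0.00323505 0.0028715 ] [-0.03957498  0.44334938  1.1083392 ]
```

View pics/c6.png

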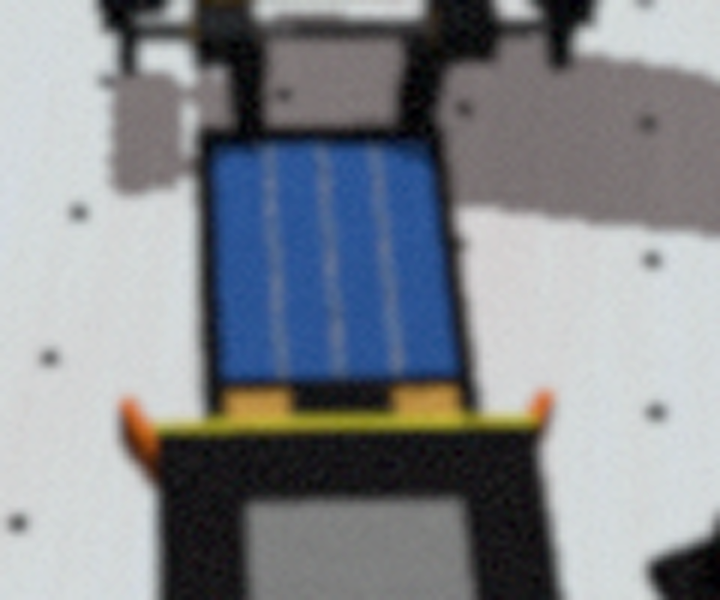

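```bash
python3 - <<'E'
from h import *
s=r.snapshot('side')
# rear corners, then the same x-fraction edge points solved jointly: edge lines
obs=lambda a:np.array(a)/6+[225,165]-.4
R=obs([[437,136],[203,138]]); E=obs([[469,405],[212,405]])
def f(p):
    q=np.array([w2px(s,x)[::-1] for x in tf(p,CELL)])
    res=list((q[2:]-R).ravel())
    for k,(a,b) in enumerate(((q[0],q[2]),(q[1],q[3]))):
        d=(b-a)/np.linalg.norm(b-a); v=E[k]-a; res.append(d[0]*v[1]-d[1]*v[0])
    return res
o=least_squares(f,[.52,-.0,1.7]); pc=o.x; print(pc,np.round(o.fun,1))
for B in ([.50748,.09705,1.7022],[.5078,.0950,1.7093]):
  B=np.array(B);d=pc[:2]-B[:2]; print('along',d@[np.cos(B[2]),np.sin(B[2])],'lat',d@[-np.sin(B[2]),np.cos(B[2])],'dyaw',np.degrees(pc[2]-B[2]))
E
```

```text
[0.51801987 0.00948134 1.69980368] [ 1.6 -0.2 -1.6  0.  -2.   2. ]
along -0.08819471769476492 lat 0.0010247476033017414 dyaw -0.13729885056547858
along -0.08611067093839785 lat 0.0016848089819030253 dyaw -0.5440988851083691
```

Lateral offset is 1–1.7 mm and yaw error about 0.5°, both inside the channel clearance. Now a straight push into the mouth.

Call:
move_arm(targets=[[[0,0,0,-0.0003,0.004,0,0.6],[0,0,0,-0.0004,0.004,0,0.6],[0,0,0,-0.0005,0.004,0,0.6],[0,0,0,-0.0005,0.004,0,0.6],[0,0,0,-0.0005,0.004,0,0.6]]])

```text
clock: 8.5
tool_pos: [0.5215, -0.0656, 0.0176]
eef_rot: [0.998, 0.067, 0.004, 0.003]
contact_force: [0.6, -1.7, 0.2]
opening: 0.602
```

Call:
move_arm(targets=[[[0,0,0,-0.0005,0.004,0,0.6],[0,0,0,-0.0005,0.004,0,0.6],[0,0,0,-0.0005,0.004,0,0.6],[0,0,0,-0.0005,0.004,0,0.6]]])

```text
clock: 8.9
tool_pos: [0.5193, -0.0479, 0.0176]
eef_rot: [0.998, 0.067, 0.003, 0.003]
contact_force: [-0.2, -1.0, -0.9]
opening: 0.597
```

```bash
cat > m.py <<'E'
from h import *
u=np.array([np.cos(1.706),np.sin(1.706)])
F=[]
for i in range(12):
    s=r.snapshot('side'); st=r.get_state(); F.append(st['contact_force'])
F=np.array(F); d=st['tool_pos'][:2]-[.5078,.095]
print('t',round(st['clock'],2),'tool',st['tool_pos'].round(4),'along',(d@u).round(4),'front~',(d@u+.165).round(4),'lat',(d@[-u[1],u[0]]).round(4),'F',F.mean(0).round(2),'Fu',(F[:,:2]@u).mean().round(2),'+-',((F[:,:2]@u).std()/12**.5).round(2),'yaw',np.degrees(2*np.arctan2(st['eef_rot'][1],st['eef_rot'][0])).round(2))
E
python3 m.py
```

```text
t 9.5 tool [ 0.5193 -0.0484  0.0175] along -0.1436 front~ 0.0214 lat 0.0079 F [-0.04  0.16  0.04] Fu 0.16 +- 0.13 yaw 7.65
```

Call:
move_arm(targets=[[[0,0,0,-0.0005,0.004,0,0.6],[0,0,0,-0.0005,0.004,0,0.6],[0,0,0,-0.0005,0.004,0,0.6],[0,0,0,-0.0003,0.002,0,0.6]]])

```text
clock: 9.9
tool_pos: [0.5175, -0.0345, 0.0176]
eef_rot: [0.998, 0.066, 0.004, 0.004]
contact_force: [-0.8, -1.4, 0.2]
opening: 0.599
```

```bash
python3 m.py
```

```text
t 10.5 tool [ 0.5176 -0.0352  0.0176] along -0.1303 front~ 0.0347 lat 0.0078 F [ 0.24 -0.12  0.11] Fu -0.15 +- 0.14 yaw 7.52
```

Call:
move_arm(targets=[[[0,0,0,-0.0002,0.0015,0,0.6],[0,0,0,-0.0002,0.0015,0,0.6]]])

```text
clock: 10.7
tool_pos: [0.5172, -0.0327, 0.0176]
eef_rot: [0.998, 0.065, 0.004, 0.004]
contact_force: [0.5, -1.1, 0.3]
opening: 0.601
```

Call:
move_arm(targets=[[[0,0,0,-0.0002,0.0015,0,0.6],[0,0,0,-0.0002,0.0015,0,0.6]]])

```text
clock: 10.9
tool_pos: [0.5168, -0.03, 0.0176]
eef_rot: [0.998, 0.065, 0.004, 0.005]
contact_force: [0.3, -1.5, 0.3]
opening: 0.595
```

```bash
python3 m.py
```

```text
t 11.5 tool [ 0.5168 -0.0299  0.0176] along -0.1249 front~ 0.0401 lat 0.0079 F [0.06 0.02 0.05] Fu 0.01 +- 0.15 yaw 7.45
```

Call:
move_arm(targets=[[[0,0,0.003,-0.0002,0.0015,0,0.6],[0,0,0,-0.0002,0.0015,0,0.6]]])

```text
clock: 11.7
tool_pos: [0.5165, -0.0275, 0.0176]
eef_rot: [0.998, 0.066, 0.004, 0.005]
contact_force: [0.8, -1.0, -1.0]
opening: 0.604
```

Call:
move_arm(targets=[[[0,0,0,-0.0002,0.0015,0,0.6],[0,0,0,-0.0002,0.0015,0,0.6]]])

```text
clock: 11.9
tool_pos: [0.5161, -0.0247, 0.0176]
eef_rot: [0.998, 0.066, 0.004, 0.005]
contact_force: [0.3, -1.9, 0.4]
opening: 0.603
```

```bash
python3 m.py
```

```text
t 12.5 tool [ 0.5161 -0.0246  0.0176] along -0.1197 front~ 0.0453 lat 0.0079 F [ 0.22  0.06 -0.08] Fu 0.03 +- 0.2 yaw 7.56
```

Call:
move_arm(targets=[[[0,0,0.002,-0.0002,0.0015,0,0.6],[0,0,0,-0.0002,0.0015,0,0.6]]])

```text
clock: 12.7
tool_pos: [0.5158, -0.0223, 0.0176]
eef_rot: [0.998, 0.067, 0.004, 0.005]
contact_force: [0.6, -0.6, -0.3]
opening: 0.598
```

Call:
move_arm(targets=[[[0,0,0,-0.0002,0.0015,0,0.6],[0,0,0,-0.0002,0.0015,0,0.6]]])

```text
clock: 12.9
tool_pos: [0.5154, -0.0195, 0.0177]
eef_rot: [0.998, 0.066, 0.004, 0.006]
contact_force: [-0.4, -1.2, -0.2]
opening: 0.602
```

```bash
python3 m.py
```

```text
t 13.5 tool [ 0.5154 -0.0194  0.0177] along -0.1144 front~ 0.0506 lat 0.0079 F [ 0.09 -0.43 -0.24] Fu -0.44 +- 0.17 yaw 7.61
```

Call:
move_arm(targets=[[[0,0,0,-0.0002,0.0015,0,0.6],[0,0,0,-0.0002,0.0015,0,0.6]]])

```text
clock: 13.7
tool_pos: [0.5151, -0.0171, 0.0177]
eef_rot: [0.998, 0.066, 0.004, 0.006]
contact_force: [1.2, -0.9, 0.0]
opening: 0.604
```

```bash
python3 m.py
```

```text
t 14.3 tool [ 0.515  -0.0167  0.0177] along -0.1117 front~ 0.0533 lat 0.0079 F [-0.1  -0.42  0.01] Fu -0.4 +- 0.15 yaw 7.58
```

Call:
move_arm(targets=[[[0,0,0.001,-0.0002,0.0015,0,0.6],[0,0,0,-0.0002,0.0015,0,0.6]]])

```text
clock: 14.5
tool_pos: [0.5147, -0.0142, 0.0177]
eef_rot: [0.998, 0.066, 0.004, 0.006]
contact_force: [-0.3, -1.4, -0.1]
opening: 0.598
```

Call:
move_arm(targets=[[[0,0,0,-0.0002,0.0015,0,0.6],[0,0,0,-0.0002,0.0015,0,0.6]]])

```text
clock: 14.7
tool_pos: [0.5143, -0.0112, 0.0177]
eef_rot: [0.998, 0.066, 0.004, 0.006]
contact_force: [-0.1, -2.0, -0.4]
opening: 0.603
```

```bash
python3 m.py
```

```text
t 15.3 tool [ 0.5143 -0.0112  0.0177] along -0.1061 front~ 0.0589 lat 0.0079 F [-0.07 -0.01  0.05] Fu 0.0 +- 0.15 yaw 7.59
```

Call:
move_arm(targets=[[[0,0,0.001,-0.0002,0.0015,0,0.6],[0,0,0,-0.0002,0.0015,0,0.6]]])

```text
clock: 15.5
tool_pos: [0.514, -0.0089, 0.0177]
eef_rot: [0.998, 0.066, 0.004, 0.007]
contact_force: [1.0, -1.1, 0.1]
opening: 0.601
```

Call:
move_arm(targets=[[[0,0,0,-0.0002,0.0015,0,0.6],[0,0,0,-0.0002,0.0015,0,0.6]]])

```text
clock: 15.7
tool_pos: [0.5136, -0.0062, 0.0177]
eef_rot: [0.998, 0.066, 0.004, 0.007]
contact_force: [-0.2, -0.8, 0.4]
opening: 0.599
```

```bash
python3 m.py
```

```text
t 16.3 tool [ 0.5136 -0.006   0.0177] along -0.1009 front~ 0.0641 lat 0.0079 F [ 0.29 -0.01  0.08] Fu -0.04 +- 0.18 yaw 7.57
```

Call:
move_arm(targets=[[[0,0,0.001,-0.0002,0.0015,0,0.6],[0,0,0,-0.0002,0.0015,0,0.6]]])

```text
clock: 16.5
tool_pos: [0.5133, -0.0037, 0.0177]
eef_rot: [0.998, 0.066, 0.004, 0.007]
contact_force: [0.4, -0.5, -0.2]
opening: 0.598
```

Call:
move_arm(targets=[[[0,0,0,-0.0002,0.0015,0,0.6],[0,0,0,-0.0002,0.0015,0,0.6]]])

```text
clock: 16.7
tool_pos: [0.5128, -0.0009, 0.0177]
eef_rot: [0.998, 0.066, 0.004, 0.007]
contact_force: [0.3, -0.5, 0.7]
opening: 0.601
```

```bash
python3 m.py
```

```text
t 17.3 tool [ 0.5129 -0.0008  0.0177] along -0.0956 front~ 0.0694 lat 0.0079 F [-0.08  0.04 -0.07] Fu 0.05 +- 0.21 yaw 7.56
```

Call:
move_arm(targets=[[[0,0,0.001,-0.0002,0.0015,0,0.6],[0,0,0,-0.0002,0.0015,0,0.6]]])

```text
clock: 17.5
tool_pos: [0.5126, 0.0015, 0.0178]
eef_rot: [0.998, 0.066, 0.005, 0.008]
contact_force: [0.4, -1.0, -0.1]
opening: 0.601
```

Call:
move_arm(targets=[[[0,0,0,-0.0002,0.0015,0,0.6],[0,0,0,-0.0002,0.0015,0,0.6]]])

```text
clock: 17.7
tool_pos: [0.5121, 0.0043, 0.0178]
eef_rot: [0.998, 0.066, 0.005, 0.008]
contact_force: [-0.0, -1.1, -0.0]
opening: 0.599
```

```bash
python3 m.py
```

```text
t 18.3 tool [0.5122 0.0044 0.0178] along -0.0903 front~ 0.0747 lat 0.0079 F [0.34 0.22 0.09] Fu 0.18 +- 0.17 yaw 7.54
```

Call:
move_arm(targets=[[[0,0,0.001,-0.0002,0.0015,0,0.6],[0,0,0,-0.0002,0.0015,0,0.6]]])

```text
clock: 18.5
tool_pos: [0.5118, 0.0068, 0.0178]
eef_rot: [0.998, 0.066, 0.005, 0.008]
contact_force: [0.8, -1.5, 0.2]
opening: 0.599
```

Call:
move_arm(targets=[[[0,0,0,-0.0002,0.0015,0,0.6],[0,0,0,-0.0002,0.0015,0,0.6]]])

```text
clock: 18.7
tool_pos: [0.5114, 0.0095, 0.0178]
eef_rot: [0.998, 0.065, 0.005, 0.009]
contact_force: [0.4, -2.5, -0.4]
opening: 0.602
```

```bash
python3 m.py
```

```text
t 19.3 tool [0.5114 0.0097 0.0178] along -0.085 front~ 0.08 lat 0.0079 F [-0.01 -0.44  0.03] Fu -0.43 +- 0.17 yaw 7.53
```

Call:
move_arm(targets=[[[0,0,0.001,-0.0002,0.0015,0,0.6],[0,0,0,-0.0002,0.0015,0,0.6]]])

```text
clock: 19.5
tool_pos: [0.5112, 0.0117, 0.0178]
eef_rot: [0.998, 0.066, 0.005, 0.009]
contact_force: [-0.1, -0.7, -0.3]
opening: 0.601
```

```bash
python3 m.py
```

```text
t 20.1 tool [0.5111 0.0121 0.0178] along -0.0826 front~ 0.0824 lat 0.0079 F [ 0.39 -2.18 -0.6 ] Fu -2.21 +- 0.11 yaw 7.54
```

A static push force of 2.2 N has appeared, which suggests the bar. One more small step will check the slope (spring or jam).

Call:
move_arm(targets=[[[0,0,0,-0.0002,0.0014,0,0.6]]])

```text
clock: 20.2
tool_pos: [0.511, 0.0132, 0.0178]
eef_rot: [0.998, 0.066, 0.005, 0.009]
contact_force: [0.7, -3.3, -1.0]
opening: 0.6
```

```bash
python3 m.py
```

```text
t 20.8 tool [0.511  0.0136 0.0178] along -0.0811 front~ 0.0839 lat 0.0078 F [ 0.52 -2.01 -0.41] Fu -2.06 +- 0.14 yaw 7.54
```

Call:
move_arm(targets=[[[0,0,0,0.0001,-0.001,0,0.6]]])

```text
clock: 20.9
tool_pos: [0.5111, 0.0131, 0.0178]
eef_rot: [0.998, 0.066, 0.005, 0.008]
contact_force: [0.9, -0.3, 1.3]
opening: 0.596
```

```bash
python3 m.py
```

```text
t 21.5 tool [0.5111 0.0127 0.0178] along -0.082 front~ 0.083 lat 0.0079 F [ 0.27 -0.49 -0.06] Fu -0.52 +- 0.16 yaw 7.56
```

Call:
move_arm(targets=[[[0,0,0,0.0001,-0.001,0,0.6]]])

```text
clock: 21.6
tool_pos: [0.511, 0.0119, 0.0178]
eef_rot: [0.998, 0.066, 0.005, 0.008]
contact_force: [-0.1, 0.9, 0.7]
opening: 0.601
```

```bash
python3 m.py
```

```text
t 22.2 tool [0.511  0.0116 0.0178] along -0.083 front~ 0.082 lat 0.008 F [ 0.02 -0.58 -0.17] Fu -0.58 +- 0.13 yaw 7.55
```

Call:
move_arm(targets=[[[0,0,0,0.0001,-0.001,0,0.6]]])

```text
clock: 22.3
tool_pos: [0.5111, 0.0109, 0.0178]
eef_rot: [0.998, 0.066, 0.005, 0.008]
contact_force: [1.0, 0.2, 0.7]
opening: 0.598
```

```bash
python3 m.py
```

```text
Traceback (most recent call last):
  File "m.py", line 5, in <module>
    s=r.snapshot('side'); st=r.get_state(); F.append(st['contact_force'])
ValueError: 200 camera calls are used up
```

The camera calls are used up. The force pattern fits a spring: moving force rose, then about 0.5 N followed the fingers back. To rule out a jam, I'll re-advance gently and note where force returns. A cell that followed the fingers back will be met at y ≈ 0.0115–0.012. A jammed one would not be met until 0.0136.

Call:
move_arm(targets=[[[0,0,0,0,0,0,0.6]]])

```text
clock: 22.8
tool_pos: [0.5111, 0.0108, 0.0178]
eef_rot: [0.998, 0.066, 0.005, 0.009]
contact_force: [0.0, 0.5, -0.2]
opening: 0.604
```

Call:
move_arm(targets=[[[0,0,0,0,0,0,0.6]]])

```text
clock: 22.9
tool_pos: [0.5112, 0.0108, 0.0178]
eef_rot: [0.998, 0.066, 0.005, 0.009]
contact_force: [0.2, -0.8, 0.9]
opening: 0.598
```

Call:
move_arm(targets=[[[0,0,0,0,0,0,0.6]]])

```text
clock: 23.0
tool_pos: [0.5112, 0.0108, 0.0178]
eef_rot: [0.998, 0.066, 0.005, 0.009]
contact_force: [0.1, -0.8, 0.2]
opening: 0.601
```

Call:
move_arm(targets=[[[0,0,0,-0.0001,0.0008,0,0.6]]])

```text
clock: 23.1
tool_pos: [0.5111, 0.0112, 0.0178]
eef_rot: [0.998, 0.066, 0.005, 0.009]
contact_force: [1.0, -2.4, -0.0]
opening: 0.598
```

Call:
move_arm(targets=[[[0,0,0,0,0,0,0.6]]])

```text
clock: 23.2
tool_pos: [0.5111, 0.0111, 0.0178]
eef_rot: [0.998, 0.066, 0.005, 0.009]
contact_force: [1.3, -0.6, -0.5]
opening: 0.598
```

Call:
move_arm(targets=[[[0,0,0,0,0,0,0.6]]])

```text
clock: 23.3
tool_pos: [0.5111, 0.0112, 0.0178]
eef_rot: [0.998, 0.066, 0.005, 0.009]
contact_force: [-0.1, -0.4, 0.3]
opening: 0.599
```

Call:
move_arm(targets=[[[0,0,0,-0.0001,0.0008,0,0.6]]])

```text
clock: 23.4
tool_pos: [0.511, 0.0114, 0.0178]
eef_rot: [0.998, 0.066, 0.005, 0.009]
contact_force: [0.2, -2.1, 0.1]
opening: 0.601
```

Call:
move_arm(targets=[[[0,0,0,0,0,0,0.6]]])

```text
clock: 23.5
tool_pos: [0.511, 0.0114, 0.0178]
eef_rot: [0.998, 0.066, 0.005, 0.009]
contact_force: [-0.1, -0.0, 0.3]
opening: 0.601
```

Call:
move_arm(targets=[[[0,0,0,0,0,0,0.6]]])

```text
clock: 23.6
tool_pos: [0.511, 0.0115, 0.0178]
eef_rot: [0.998, 0.066, 0.005, 0.009]
contact_force: [0.5, -0.4, -0.1]
opening: 0.6
```

Resistance (2.1–2.4 N) came back right at y = 0.0111, so the cell followed the bar back. That makes it the spring and not a jam, with compression of about 3 mm held by friction. I'll withdraw slowly, then clear.

Call:
move_arm(targets=[[[0,0,0,0,-0.0004,0,0.6],[0,0,0,0,-0.0004,0,0.6],[0,0,0,0,-0.0005,0,0.6],[0,0,0,0,-0.0005,0,0.6],[0,0,0,0.0001,-0.001,0,0.6]]])

```text
clock: 24.1
tool_pos: [0.511, 0.0096, 0.0178]
eef_rot: [0.998, 0.066, 0.005, 0.009]
contact_force: [-0.4, -0.3, -0.3]
opening: 0.599
```

Call:
move_arm(targets=[[[0,0,0,0.0001,-0.001,0,0.6],[0,0,0,0.0001,-0.001,0,0.6],[0,0,0,0.0003,-0.002,0,0.6],[0,0,0,0.0006,-0.005,0,0.6],[0,0,0,0.001,-0.01,0,0.6]]])

```text
clock: 24.6
tool_pos: [0.5132, -0.0092, 0.0178]
eef_rot: [0.998, 0.067, 0.005, 0.008]
contact_force: [-0.6, -0.2, -0.2]
opening: 0.6
```

Call:
move_arm(targets=[[[0,0,0,0.001,-0.01,0,0.6],[0,0,0,0,0,0.02,0.6],[0,0,0,0,0,0.03,0.6],[0,0,0,0,0,0.03,0.6],[0,0,0,0,0,0.03,0.6]]])

```text
clock: 25.1
tool_pos: [0.5113, -0.0278, 0.1275]
eef_rot: [0.998, 0.063, 0.0, 0.01]
contact_force: [-0.3, 0.2, -0.6]
opening: 0.598
```

Call:
move_arm(targets=[[[0,0,0,0,0,0.02,0.6],[0,0,0,0,0,0,0.6],[0,0,0,0,0,0,0.6],[0,0,0,0,0,0,0.6],[0,0,0,0,0,0,0.6]]])

```text
clock: 25.6
tool_pos: [0.512, -0.0323, 0.1503]
eef_rot: [0.998, 0.061, 0.002, 0.011]
contact_force: [0.5, -0.3, -1.0]
opening: 0.598
```

```bash
python3 -c "
from plant import r
print(r.finish_job())"
```

```text
the job is handed in; nothing more can be done
None
```

The cell is in the dark box, brass end first, resting against the sprung bar at about 82 mm depth. The bar is pressed back an estimated 3 mm. I handed the job in at 25.6 s with the arm clear above the bench.

- **How I did it:** I pushed the cell's rear edge with two half-open fingers, which squared it to the box. A diagonal push then brought it onto the box axis, and small steps took it in.
- **Fit:** before it entered the mouth, side-camera fits put it within about 1.7 mm sideways and 0.6° of straight.
- **Contact:** sliding the cell freely took about 1.2 N. Near 80–84 mm the static force rose to 2.2 N, and the largest push I read was about 3.3 N.
- **Spring or jam:** when I backed off about 3 mm, the cell followed the fingers, and pushing again met resistance straight away. That means the spring and not a jam. I estimate 5 mm of travel at the deepest push, short of the 12 mm stop.

**Not checked:** the 200 camera calls ran out during the force averaging, so there was no final picture. The cell's resting place and the bar's travel come from force and tool position only, and the force readings scatter by roughly 0.6 N. I also have no final view of the bottle, detector and mouse, but I planned the moves to keep clear of them and no force reading suggested a touch.

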